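Clamp a perch block and work the two-stage marking press

ROBOT

A 6-joint arm with a two-finger parallel gripper is mounted at the origin on a cart in front of the work surface, level with it; the furniture and walls round the work are solid. World frame = base frame: x ahead of the robot, y to its left, z up, the work surface at z = 0. Lengths are in mm, angles in rad, forces in N, time in s.
With the tool pointing down it reaches from about 375 to 975 mm from the base axis. Payload 3.8 kg.
Tool frame: the origin (TCP) lies midway between the tips of the shut fingers; the grasp point (between the pads) lies 19 mm behind it; y points along the fingers, z is the direction in which the jaws open and shut, and the axes are right-handed (so a half turn about y gives the same grasp; the last joint's range is limited). The gripper opens to 88 mm and grips with 3 to 60 N. Pads are 18 mm wide; open, the fingers measure 123 mm over their backs; the gripper's body (75 mm by 187 mm) begins 45 mm behind the grasp point.
Start: joints at [1.205, 0.264, 1.604, -0, 1.274, -0.037], TCP at [217.96, 638.836, 238.706] pointing down, gripper open.
Joint ranges: [-2.63, 2.63], [-0.94, 2.18], [0.31, 2.57], [-1.31, 4.45], [0, 2.66], [-2.55, 2.55]. Speed limits (rad/s): [2.57, 2.57, 3.14, 3.14, 3.14, 3.14].

INTERFACE

Orientations are given as a unit quaternion [x, y, z, w].
In Python, from workcell import monitor, camera, arm gives the robot as it stands. The module is installed in compiled form; this text tells all that it offers.
- The arm moves only by the tool play_rows, never from a script. Its argument "rows" is a list of rows, each a list of 6 numbers: the shift along the tool's x, y, z in cm, then the turn, a rotation vector about the tool's x, y, z in rad. A call has 1 to 8 rows; each row is the pose to reach, as a shift and turn from the pose measured when the call began, along the tool's axes at that moment; what a row does not reach only later rows make up. A row lasts 1/8 s, in which the tool goes at most 62.5 mm and 10.7 degrees, less where a joint would pass 70% of its speed; a pose out of reach is approached as far as the arm can. A call with a gripper value outside its range is refused whole. "claw" is the finger opening in cm, from 0 to 8.81, set as the call begins (left out, the last holds). The fingers move at their own pace and stop on an object; "newtons" is the grip in N (left out, the last holds). Time passes only in rows, so rows that repeat a pose let the fingers close. It gives the time, the measured TCP pose, the force and the opening at its end, in the units of the state.
- monitor.get_state(): the state, without advancing time (a new reading comes with each control period).
- camera(name): name is "side" or "top"; returns a dict with "image" (420x560x3 uint8, red, green, blue), "fx", "fy", "cx", "cy" (pixels), "dist" ([k1, k2, p1, p2, k3] as OpenCV has them; the pictures are not rectified), "eye" and "attitude" of the camera in the world. Camera axes: x right, y down, z forward; pixel columns grow to the right and rows downward; lengths in mm; the calibration is good to about 2 mm. A picture is of the moment at which its call begins. There is no depth.
- arm.sign_off(): hands the job in, once; it reports no verdict.
The state is a dict: "clock": time; "joints": joint angles; "joint_velocities": joint speeds; "joint_efforts": joint torques, N m; "eef_pos": TCP position; "ee_rot": TCP orientation; "force": force on the tool from outside, world axes, zero at the start; "moment": the same for the moment, N m; "grip_width": finger opening in mm.
Only numpy, scipy, OpenCV 4.12 (cv2) and the standard library are available. Lean on these libraries where they do the work, as an engineer would, in place of code of your own. Each camera call takes 0.05 s, during which the arm holds its last target. There are 200 camera calls.

TASK

Lock the wooden block in the marking press: swing the hold-down handle clockwise (seen from above), over the hump of its cam, until it drops into the low notch at the end of its turn. Then press the round palm button on the press head down to its halfway stop, hold it there for two seconds without going further, push it on fully down, and let it come back up. Leave the handle locked, the block where it lies in the press, and everything else on the bench undisturbed.

Things in the scene. Friction and masses are not known exactly. Their poses are not given: they have to be found in the camera images.
- press: grey bench marking press, fixed; place and turn vary. Base plate 165 x 160 x 14 mm; origin on the bench under the middle of the block bed, x from the open front to the column at the back, y left, z up. The head (x -29 to 86, y -69 to -11 mm, top at z 112 mm) overhangs the bed. The handle's post stands at x -10, y +45 mm.
- post_axis (a point): point on the vertical turning axis of the hold-down handle, 62 mm above the bench; its x and y axes are those of the press
- knob_top (a point): top of the upright black grip (round, 20 mm thick, 53 mm tall) at the end of the hold-down handle, 100 mm from post_axis; about 119 mm above the bench with the handle open. The handle's bar (12 mm thick, level) joins the grip at its foot: its top is 51 mm below this point. The point turns and rises with the handle.
- clamp_handle (a joint): turn of the hold-down handle, rad: 0 to 0.15 open (pointing to the front of the press, -x), growing clockwise from above to 1.4 (to its left, near +y). Its roller runs on a cam: level to 0.2, 6 mm up at 0.65 to 0.75, down to 5 mm below the start from 1.1 on (the notch). Spring-held on the cam: about 2 N sideways at the grip to climb; past the hump it snaps into the notch and stays.
- button_top (a point): centre of the flat top of the black mushroom palm button (44 mm across, its flat top 24 mm), at x 0, y -40 mm of the press; 153 mm above the bench when up. It moves only straight down.
- first_stage (a joint): travel of the button to its halfway stop, m: 0 up, 0.008 at the stop; takes about 2 to 4 N
- second_stage (a joint): further travel of the button past the halfway stop, m: 0 until the push exceeds about 13 N, 0.008 fully down (at about 16 N). Total travel of the button is the sum, 16 mm. It springs back when let go.
- work_block: wooden block, 50 x 95 x 28 mm, lying loose in the bed of the press between two low rails under the head, its long side along the press's y; origin at the centre of its underside
- spare_block: bystander: wooden block 45 x 85 x 26 mm on the bench behind and to the left of the press; origin under its centre
- folding_rule: bystander: folded wooden rule, 200 x 16 x 22 mm, lying to the left of the press, partly below the handle's path; origin under the centre

How it is judged:
By the outcome, as a careful person would: the job done as asked, in the order asked, and still so for the second after the job is handed in, with the robot touching nothing.
It also fails if it takes over 61 s, if anything falls off the work surface, if the arm or the gripper's body presses on something with over 40 N, if the wrist force passes 120 N, or if a joint passes its speed limit or range.

## Working session

There is one attempt and no reset: what is moved stays moved. The work goes in short steps, Python scripts to look and compute and a tool call to move; the robot and the scene stay as the last step left them, time stands still between calls to the robot, and variables do not carry over. Pictures are saved under pics/ and viewed, about 8 in all and at most 12, crops included, and the job is handed in when it is done.

Besides the shell and the picture viewer there is one more tool, called after "Call:" as name([rows], argument=value, ...), one row to a line, values as JSON. play_rows: Moves the arm, as the interface text tells. Its arguments: {"type":"object","properties":{"rows":{"type":"array","items":{"type":"array","items":{"type":"number"}}},"claw":{"type":"number"},"newtons":{"type":"number"}},"required":["rows"]}

```bash
mkdir -p pics
python3 - <<'E'
from workcell import monitor,camera
import cv2
s=monitor.get_state()
for k in s: print(k,s[k])
for n in("side","top"):
    c=camera(n); cv2.imwrite(f"pics/{n}0.png",c["image"][:,:,::-1]); print(n,{k:c[k] for k in c if k!="image"})
E
```

```text
clock 0.0
joints [ 1.20507406e+00  2.64748127e-01  1.60535462e+00  4.00052414e-06
  1.27369988e+00 -3.69004399e-02]
joint_velocities [ 2.45014666e-05  3.02634987e-03 -1.02501966e-03  4.56908548e-04
 -1.40624855e-03 -1.87319123e-04]
joint_efforts [-3.43904772e-03 -5.02107525e+01 -3.56875241e+01  7.27676181e-02
  2.94010167e-02 -2.14239290e-04]
eef_pos [217.72528265 638.17738073 237.40186086]
ee_rot [ 0.6983362  -0.11589092  0.11557581 -0.69680562]
force [-0.37504283  0.06697626  0.16385841]
moment [ 0.03720264  0.03193881 -0.02118603]
grip_width 87.846117190658
side {'fx': 407.8277122864553, 'fy': 407.8277122864553, 'cx': 280.1074644462046, 'cy': 214.76504135143827, 'dist': array([-0.04767825,  0.        ,  0.        ,  0.        ,  0.        ]), 'eye': array([ 172.56391809, -354.01550556,  489.91114642]), 'attitude': array([ 0.82591194, -0.19512166,  0.13470235, -0.51151959])}
top {'fx': 486.195891002809, 'fy': 486.195891002809, 'cx': 279.7785565530237, 'cy': 213.22913312816866, 'dist': array([-0.10503114,  0.        ,  0.        ,  0.        ,  0.        ]), 'eye': array([427.5926264, 305.2390782, 966.3324467]), 'attitude': array([-0.70151527,  0.71064916, -0.03518498,  0.04020091])}
```

View pics/top0.png

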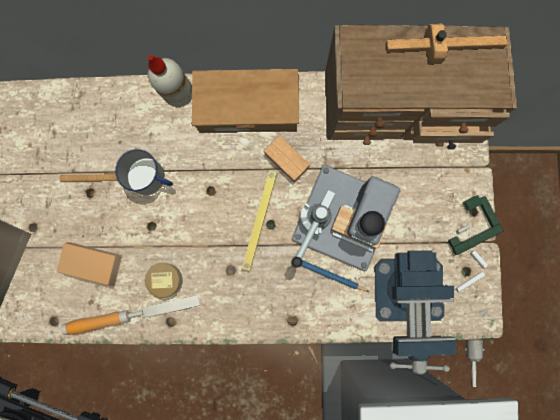

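View pics/side0.png

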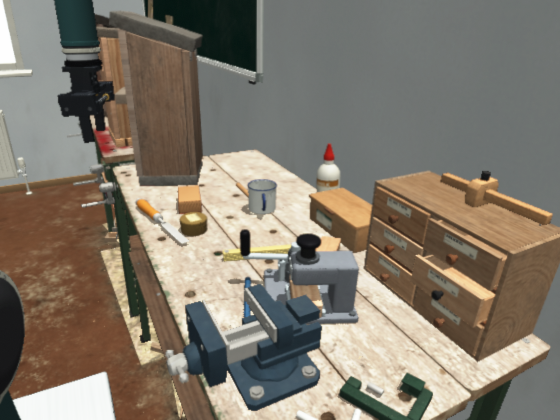

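The top view shows the button at (371,223), the knob at (297,262), the post at (321,214) and a blue tool near the knob's foot. In the side view the knob top is at (245,233) and the button top at (308,239).

```bash
cat > h.py <<'E'
import numpy as np, cv2
from scipy.spatial.transform import Rotation as R
from workcell import monitor,camera
def ray(c,uv):
    K=np.array([[c["fx"],0,c["cx"]],[0,c["fy"],c["cy"]],[0,0,1]])
    p=cv2.undistortPoints(np.array([[uv]],float),K,c["dist"])[0,0]
    d=R.from_quat(c["attitude"]).apply([p[0],p[1],1]); return c["eye"],d/np.linalg.norm(d)
def plane(c,uv,z):
    e,d=ray(c,uv); return e+d*(z-e[2])/d[2]
def tri(c1,u1,c2,u2):
    (a,d),(b,f)=ray(c1,u1),ray(c2,u2)
    t=np.linalg.lstsq(np.c_[d,-f],b-a,rcond=None)[0]; p,q=a+d*t[0],b+f*t[1]
    return (p+q)/2,np.linalg.norm(p-q)
def proj(c,P):
    K=np.array([[c["fx"],0,c["cx"]],[0,c["fy"],c["cy"]],[0,0,1]])
    Ri=R.from_quat(c["attitude"]).inv(); return cv2.projectPoints(Ri.apply(np.atleast_2d(np.array(P,float)-c["eye"])),np.zeros(3),np.zeros(3),K,c["dist"])[0][:,0]
E
python3 - <<'E'
from h import *
c={n:camera(n) for n in("side","top")}
def blob(n,box,thr=45):
    x0,y0,x1,y1=box; im=c[n]["image"][y0:y1,x0:x1].max(2)
    m=(im<thr).astype(np.uint8); k,l,s,ce=cv2.connectedComponentsWithStats(m)
    for i in range(1,k):
        if s[i,4]>25: print(n,s[i]+[x0,y0,0,0,0],ce[i]+[x0,y0])
blob("top",(350,200,395,245));blob("top",(283,250,312,275))
blob("side",(235,222,258,262));blob("side",(290,228,330,265))
print("btn",plane(c["top"],(371.5,223),153),tri(c["top"],(371.5,223),c["side"],(308.5,239)))
print("knob",plane(c["top"],(296.5,262),119),tri(c["top"],(296.5,262),c["side"],(245,232)))
print("post",plane(c["top"],(321,213),75))
print(R.from_quat(monitor.get_state()["ee_rot"]).as_matrix().round(3))
a=cv2.resize(c["top"]["image"][140:300,230:410],None,fx=4,fy=4,interpolation=2)[:600]
b=cv2.resize(c["side"]["image"][215:335,220:370],None,fx=4,fy=4,interpolation=2)
cv2.imwrite("pics/a.png",a[:,:,::-1]);cv2.imwrite("pics/b.png",b[:,:,::-1])
E
```

```text
top [360 212  24  24 153] [371.41176471 224.2875817 ]
side [241 231   8  25 191] [244.51832461 242.71727749]
side [297 235  23  24 403] [307.81885856 245.40198511]
btn [496.11673724 156.34066773 153.        ] (array([497.71169478, 155.05178267, 149.95654203]), np.float64(3.012375606876808))
knob [432.83641983 282.73228519 119.        ] (array([434.41189638, 282.00866794, 115.4420309 ]), np.float64(3.351607828226395))
post [522.47717085 234.95562071  75.        ]
[[ 0.946 -0.     0.323]
 [-0.323 -0.001  0.946]
 [-0.    -1.    -0.001]]
```

View pics/a.png

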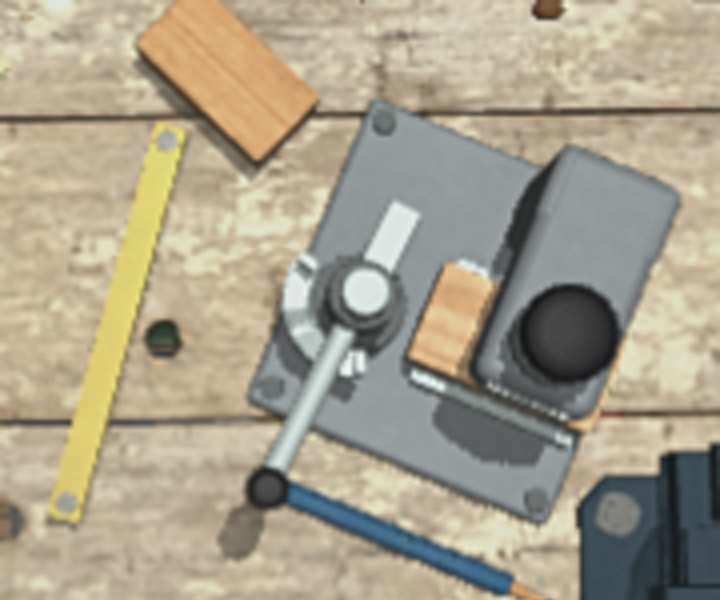

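View pics/b.png

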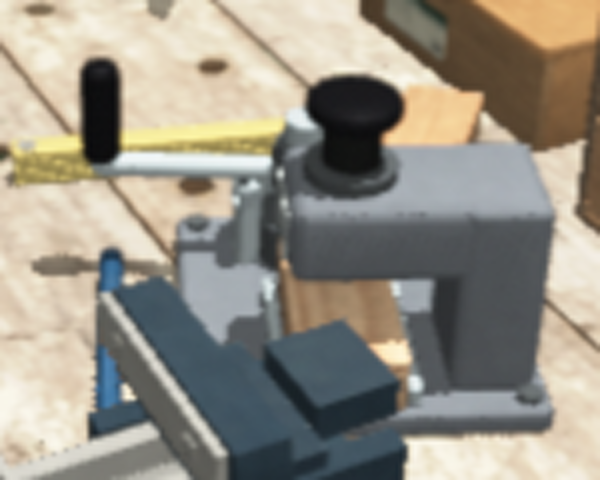

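Crop positions, converted to full pixels: post top (321.75,212.5), knob (296.75,262), button (372.5,223), and plate corners (323.8,165), (292,240.5), (365.8,270.8).

Run:
```python
from h import *
c={n:camera(n) for n in("side","top")};t=c["top"]
P=lambda x,y,z: plane(t,(x/4+230,y/4+140),z).round(1)
BL,FL,FR=P(375,100,14),P(248,402,14),P(543,523,14)
print("corners",BL,FL,FR,np.linalg.norm(BL-FL),np.linalg.norm(FR-FL))
y1=np.degrees(np.arctan2(*(BL-FL)[1::-1])); y2=np.degrees(np.arctan2(*(FL-FR)[1::-1]))-90
btn=P(570,332,153); post=P(367,290,75); kn=P(267,488,119)
print("yaw",y1,y2,np.degrees(np.arctan2(*(post-btn)[1::-1])-np.arctan2(85,-10)))
print(btn,post,kn)
for yaw in (y1,y2):
    r=R.from_euler('z',yaw,degrees=True); o=btn-r.apply([0,-40,0]); p=o+r.apply([-10,45,0]); print("post from btn",p, "o",o[:2], "handle",np.degrees(np.arctan2(*(kn-p)[1::-1])),np.linalg.norm((kn-p)[:2]))
print("side proj btn",proj(c["side"],[list(btn[:2])+[153]]),"knob",proj(c["side"],[list(kn[:2])+[119]]))
# obstacles: vertical-edge tri guesses
for nm,u,z in [("box BR bottom",(299,130),0),("cab left-front bottom",(330,138),0),("spare",(287,180),0),("box TR",(299,122),60)]: print(nm,plane(t,u,z).round())
print("cab top corner", tri(t,(338,107),c["side"],(374,180)))
print("box top corner", tri(t,(298,125),c["side"],(372,233)))
```

```text
corners [625.1 222.5  14. ] [475.6 288.1  14. ] [414.5 145.   14. ] 163.25933357698113 155.59826477181554
yaw -23.69167320151169 -23.121229170600017 -25.77343146112097
[496.1 154.6 153. ] [523.4 233.6  75. ] [432.8 282.3 119. ]
post from btn [521.09703944 236.45443189 153.        ] o [512.17258796 191.22883995] handle 152.56076863965123 99.48961397643127
post from btn [520.28086092 236.69924461 153.        ] o [511.80711604 191.38704263] handle 152.46852280270195 98.65257178529349
side proj btn [[307.02779329 237.8531173 ]] knob [[243.25049216 230.4985422 ]]
box BR bottom [702. 270.   0.]
cab left-front bottom [684. 207.   0.]
spare [598. 296.   0.]
box TR [700. 272.  60.]
cab top corner (array([680.01046345, 214.05658141, 207.31749369]), np.float64(0.843252600747333))
box top corner (array([712.75355641, 262.99647348,  55.00507217]), np.float64(38.72100384380392))
```

Call:
play_rows([
  [8,1,-6.7,0,0.15,0],
  [16,2.5,-13.4,0,0.3,0],
  [24,3.5,-20,0,0.45,0],
  [31.8,4.7,-26.7,0,0.58,0],
  [31.8,4.7,-26.7,0,0.58,0],
  [31.8,4.7,-26.7,0,0.58,0],
  [31.8,4.7,-26.7,0,0.58,0],
  [31.8,4.7,-26.7,0,0.58,0],
], claw=4.5, newtons=10)

```text
clock: 1.3
eef_pos: [433.5, 280.7, 191.1]
ee_rot: [0.635, -0.312, 0.312, -0.634]
force: [-0.6, 0.2, 0.2]
grip_width: 45.1
```

Call:
play_rows([
  [0,0,0,0,0,0],
  [0,0,0,0,0,0],
])

```text
clock: 1.55
eef_pos: [433.2, 281.6, 191.3]
ee_rot: [0.635, -0.311, 0.311, -0.634]
force: [-0.6, -0.2, -0.0]
grip_width: 45.2
```

```bash
cat > go.py <<'E'
# usage: go.py x y z [yaw of tool z, deg] -> shift in tool axes, cm
import sys; from h import *
s=monitor.get_state(); M=R.from_quat(s["ee_rot"]).as_matrix()
print("t",s["clock"],"p",s["eef_pos"].round(1),"F",s["force"].round(1),"g",round(s["grip_width"],1),"zyaw",np.degrees(np.arctan2(M[1,2],M[0,2])).round(1)); print(M.round(3))
a=np.array(sys.argv[1:],float)
for p in a.reshape(-1,3): print(p,(M.T@(p-s["eef_pos"])/10).round(2))
E
python3 go.py 433 282 160 433 282 90
python3 - <<'E'
from h import *
t=camera("top");s=camera("side")
a=cv2.resize(t["image"][150:310,240:400],None,fx=3,fy=3,interpolation=2);b=cv2.resize(s["image"][140:300,170:330],None,fx=3,fy=3,interpolation=2)
cv2.imwrite("pics/c.png",np.hstack([a[:,:399],b[:,:399]])[:,:,::-1])
E
```

```text
t 1.55 p [433.2 281.6 191.3] F [-0.6 -0.2 -0. ] g 45.2 zyaw 37.7
[[ 0.612 -0.     0.791]
 [-0.791 -0.001  0.612]
 [ 0.001 -1.    -0.001]]
[433. 282. 160.] [-0.04  3.13  0.01]
[433. 282.  90.] [-0.05 10.13  0.02]
```

View pics/c.png

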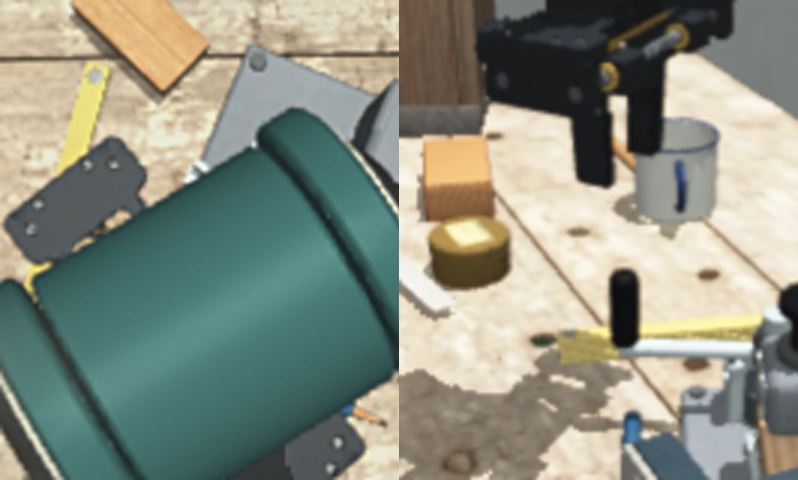

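Side crop: the finger tips at (595,185) and (648,155) straddle the knob at (624,270), so they are aligned. Next is the descent.

Call:
play_rows([
  [0,3,0,0,0,0],
  [0,6,0,0,0,0],
  [0,8,0,0,0,0],
  [0,10.1,0,0,0,0],
  [0,10.1,0,0,0,0],
  [0,10.1,0,0,0,0],
])

```text
clock: 2.4
eef_pos: [433.3, 282.4, 91.0]
ee_rot: [0.635, -0.311, 0.311, -0.635]
force: [0.1, 0.1, 0.2]
grip_width: 45.3
```

Call:
play_rows([
  [0,0,0,0,0,0],
  [0,0,0,0,0,0],
  [0,0,0,0,0,0],
  [0,0,0,0,0,0],
], claw=3.2)

```text
clock: 2.9
eef_pos: [433.4, 282.4, 91.2]
ee_rot: [0.635, -0.311, 0.311, -0.635]
force: [-1.7, -0.2, -0.5]
grip_width: 32.1
```

```bash
cat > view.py <<'E'
import sys; from h import *
t=camera("top");s=camera("side")
a=cv2.resize(t["image"][150:310,240:400],None,fx=3,fy=3,interpolation=2);b=cv2.resize(s["image"][190:323,200:333],None,fx=3.6,fy=3.6,interpolation=2)[:480]
b=cv2.copyMakeBorder(b,0,480-b.shape[0],0,0,0)
cv2.imwrite(sys.argv[1],np.hstack([a[:,:320],b[:,:478]])[:,:,::-1])
E
python3 view.py pics/d.png
python3 - <<'E'
import numpy as np
for a in (.06,.2,.35,.5,.65,.8,.95,1.1,1.2,1.3):
    th=np.radians(156)-a; print(a,(521.5+100*np.cos(th)).round(1),(235.5+100*np.sin(th)).round(1))
E
python3 go.py $(python3 -c "
import math
for a in (.06,.2,.35,.5,.65,.8,.95,1.1,1.2,1.3):
    th=math.radians(156)-a; print(521.5+100*math.cos(th),235.5+100*math.sin(th),90)")
```

```text
0.06 432.7 281.6
0.2 440.0 293.5
0.35 449.6 305.0
0.5 460.8 315.0
0.65 473.4 323.2
0.8 487.0 329.4
0.95 501.4 333.5
1.1 516.3 335.4
1.2 526.3 335.4
1.3 536.3 334.4
t 3.0 p [433.3 282.4  91. ] F [-0.6  0.2  0.7] g 31.9 zyaw 37.8
[[ 0.613  0.     0.79 ]
 [-0.79  -0.001  0.613]
 [ 0.001 -1.    -0.   ]]
[432.74879896 281.57845825  90.        ] [ 0.03  0.1  -0.09]
[440.04707263 293.51224546  90.        ] [-0.47  0.1   1.22]
[449.63094283 305.03300383  90.        ] [-0.79  0.1   2.68]
[460.82883711 314.99220083  90.        ] [-0.89  0.1   4.18]
[473.3892749  323.16617438  90.        ] [-0.77  0.1   5.67]
[487.03017587 329.37135465  90.        ] [-0.42  0.1   7.13]
[501.44519477 333.46838667  90.        ] [0.14 0.1  8.52]
[516.31060136 335.36525993  90.        ] [0.9  0.1  9.81]
[526.30641684 335.384425    90.        ] [ 1.51  0.1  10.6 ]
[536.25420819 334.4055779   90.        ] [ 2.2   0.1  11.32]
```

View pics/d.png

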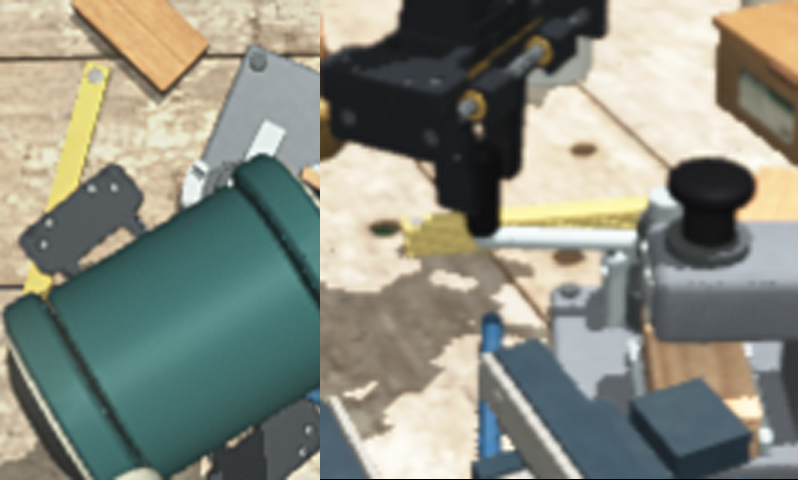

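The knob at (484,200) in the crop is caged between the fingers. I'll sweep the arc.

Call:
play_rows([
  [-0.25,0,0.6,0,0,0],
  [-0.47,0,1.2,0,0,0],
  [-0.65,0,2,0,0,0],
  [-0.79,0,2.7,0,0,0],
  [-0.85,0,3.4,0,0,0],
  [-0.89,0,4.2,0,0,0],
  [-0.85,0,4.9,0,0,0],
  [-0.77,0,5.7,0,0,0],
])

```text
clock: 4.0
eef_pos: [470.9, 323.3, 89.9]
ee_rot: [0.637, -0.312, 0.31, -0.633]
force: [-10.1, 0.4, 3.8]
grip_width: 32.3
```

```bash
python3 go.py $(python3 -c "
import math
for a in (.65,.8,.95,1.1,1.2,1.3,1.4):
    th=math.radians(156)-a; print(521.5+100*math.cos(th),235.5+100*math.sin(th),91)")
```

```text
t 4.0 p [470.9 323.3  89.9] F [-10.1   0.4   3.8] g 32.3 zyaw 37.8
[[ 0.613 -0.006  0.79 ]
 [-0.79  -0.003  0.613]
 [-0.002 -1.    -0.006]]
[473.3892749  323.16617438  91.        ] [ 0.16 -0.12  0.18]
[487.03017587 329.37135465  91.        ] [ 0.51 -0.13  1.64]
[501.44519477 333.46838667  91.        ] [ 1.07 -0.13  3.03]
[516.31060136 335.36525993  91.        ] [ 1.83 -0.14  4.32]
[526.30641684 335.384425    91.        ] [ 2.44 -0.15  5.11]
[536.25420819 334.4055779   91.        ] [ 3.13 -0.16  5.84]
[546.05458038 332.43849897  91.        ] [ 3.88 -0.16  6.49]
```

Call:
play_rows([
  [0.3,-0.1,0.9,0,0,0],
  [0.5,-0.1,1.65,0,0,0],
  [0.8,-0.1,2.35,0,0,0],
  [1.1,-0.1,3.0,0,0,0],
  [1.45,-0.1,3.7,0,0,0],
  [1.85,-0.1,4.3,0,0,0],
])

```text
clock: 4.75
eef_pos: [517.2, 335.2, 90.8]
ee_rot: [0.637, -0.312, 0.31, -0.633]
force: [0.2, 0.1, -0.5]
grip_width: 32.1
```

```bash
python3 view.py pics/e.png; python3 go.py $(python3 -c "
import math
for a in (1.1,1.2,1.3,1.4,1.5):
    th=math.radians(156)-a; print(521.5+100*math.cos(th),235.5+100*math.sin(th),91)")
```

```text
t 4.85 p [517.5 335.1  90.8] F [ 0.1 -0.3  0.6] g 31.9 zyaw 37.8
[[ 0.613 -0.005  0.79 ]
 [-0.79  -0.002  0.613]
 [-0.001 -1.    -0.005]]
[516.31060136 335.36525993  91.        ] [-0.09 -0.02 -0.08]
[526.30641684 335.384425    91.        ] [ 0.52 -0.02  0.71]
[536.25420819 334.4055779   91.        ] [ 1.21 -0.03  1.44]
[546.05458038 332.43849897  91.        ] [ 1.96 -0.03  2.09]
[555.60961131 329.5028426   91.        ] [ 2.78 -0.04  2.67]
```

View pics/e.png

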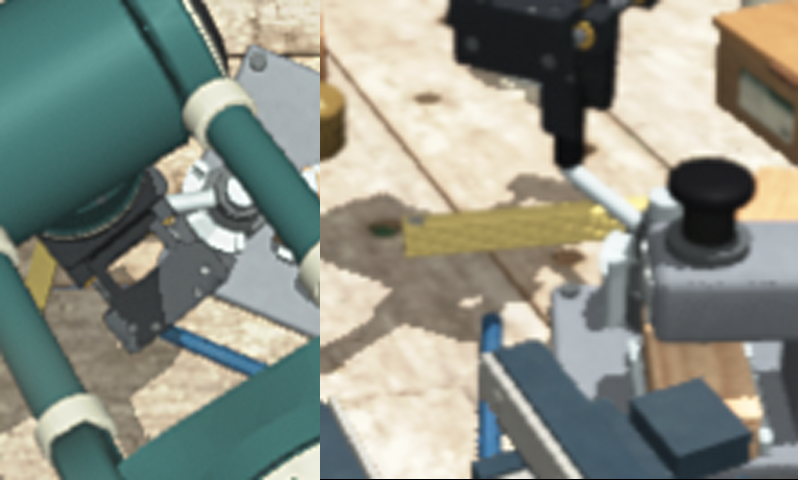

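The handle now points left in both views and the force is zero, so it is past the hump. I'll carry it further into the notch, towards the end of its turn.

Call:
play_rows([
  [0.25,0,0.35,0,0,0],
  [0.5,0,0.7,0,0,0],
  [0.85,0,1.05,0,0,0],
  [1.2,0,1.4,0,0,0],
  [1.6,0,1.75,0,0,0],
  [1.95,0,2.05,0,0,0],
])

```text
clock: 5.6
eef_pos: [545.8, 332.1, 90.5]
ee_rot: [0.636, -0.312, 0.31, -0.633]
force: [-1.9, 0.1, -0.0]
grip_width: 32.1
```

```bash
python3 go.py 541 333.5 91 541 333.5 200
```

```text
t 5.6 p [545.8 332.1  90.5] F [-1.9  0.1 -0. ] g 32.1 zyaw 37.8
[[ 0.613 -0.005  0.79 ]
 [-0.79  -0.002  0.613]
 [-0.001 -1.    -0.005]]
[541.  333.5  91. ] [-0.4  -0.05 -0.3 ]
[541.  333.5 200. ] [ -0.42 -10.94  -0.36]
```

Call:
play_rows([
  [-0.2,0,-0.2,0,0,0],
  [-0.3,0,-0.3,0,0,0],
  [-0.3,0,-0.3,0,0,0],
  [-0.3,-4,-0.3,0,0,0],
  [-0.3,-8,-0.3,0,0,0],
  [-0.3,-12,-0.3,0,0,0],
  [-0.3,-12,-0.3,0,0,0],
], claw=4.2)

```text
clock: 6.48
eef_pos: [544.7, 334.4, 215.6]
ee_rot: [-0.634, 0.311, -0.312, 0.636]
force: [-0.1, 0.0, -0.2]
grip_width: 42.0
```

```bash
python3 go.py 496 155.5 200
```

```text
t 6.475 p [544.7 334.4 215.6] F [-0.1  0.  -0.2] g 42.0 zyaw 37.8
[[ 0.613  0.003  0.79 ]
 [-0.79   0.002  0.613]
 [ 0.    -1.     0.003]]
[496.  155.5 200. ] [ 11.16   1.51 -14.82]
```

Call:
play_rows([
  [3.5,0.5,-4.6,0,0,0],
  [7.5,1,-9.9,0,0,0],
  [11.2,1.5,-14.8,0,0,0],
  [11.2,1.5,-14.8,0,0,0],
  [11.2,1.5,-14.8,0,0,0],
  [11.2,1.5,-14.8,0,0,0],
], claw=0, newtons=20)

```text
clock: 7.22
eef_pos: [497.0, 156.5, 200.1]
ee_rot: [-0.634, 0.31, -0.311, 0.636]
force: [-0.4, -0.9, -0.1]
grip_width: 0.6
```

```bash
python3 view.py pics/f.png; python3 go.py 496.5 155 155
```

```text
t 7.325 p [496.9 156.6 200.1] F [-0.6  0.5  0.1] g 0.6 zyaw 37.9
[[ 0.614  0.003  0.789]
 [-0.789  0.002  0.614]
 [ 0.    -1.     0.004]]
[496.5 155.  155. ] [ 0.1   4.51 -0.15]
```

View pics/f.png

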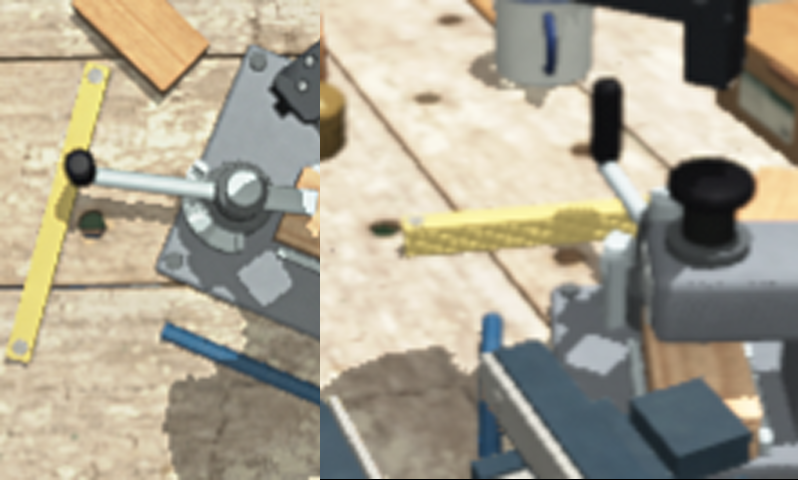

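The handle stays in the notch with its knob at (80,167) in the top crop. The closed tips at (715,82) in the side crop are above the button at (712,170). I'll descend.

Call:
play_rows([
  [0.1,2,-0.15,0,0,0],
  [0.1,3.5,-0.15,0,0,0],
  [0.1,4.2,-0.15,0,0,0],
  [0.1,4.4,-0.15,0,0,0],
  [0.1,4.4,-0.15,0,0,0],
])

```text
clock: 7.95
eef_pos: [496.7, 155.1, 156.4]
ee_rot: [-0.634, 0.31, -0.311, 0.637]
force: [0.5, 0.4, 0.2]
grip_width: 0.2
```

```bash
python3 go.py 496.5 155 145.5
python3 - <<'E'
from h import *
t=camera("top"); k=plane(t,(266.7,205.3),114); print(k,np.degrees(np.arctan2(k[1]-235.5,k[0]-521.5)),np.hypot(k[1]-235.5,k[0]-521.5))
E
```

```text
t 7.95 p [496.7 155.1 156.4] F [0.5 0.4 0.2] g 0.2 zyaw 37.9
[[ 0.614  0.003  0.789]
 [-0.789  0.002  0.614]
 [ 0.    -1.     0.004]]
[496.5 155.  145.5] [-0.01  1.09 -0.03]
[533.28617849 333.6498301  114.        ] 83.15250841085255 98.85496018038008
```

The handle is at about 1.27 rad, in the notch. Now the halfway press, in small steps.

Call:
play_rows([
  [0,0.3,0,0,0,0],
  [0,0.5,0,0,0,0],
  [0,0.7,0,0,0,0],
  [0,0.9,0,0,0,0],
  [0,0.9,0,0,0,0],
])

```text
clock: 8.62
eef_pos: [497.4, 155.2, 147.9]
ee_rot: [-0.634, 0.309, -0.312, 0.637]
force: [0.6, -0.1, 2.3]
grip_width: 0.1
```

Call:
play_rows([
  [0,0.1,0,0,0,0],
  [0,0.2,0,0,0,0],
  [0,0.25,0,0,0,0],
  [0,0.25,0,0,0,0],
])

```text
clock: 9.12
eef_pos: [497.5, 155.2, 145.5]
ee_rot: [-0.634, 0.309, -0.312, 0.637]
force: [0.3, -0.0, 3.7]
grip_width: 0.6
```

Call:
play_rows([
  [0,0.1,0,0,0,0],
  [0,0.1,0,0,0,0],
  [0,0.1,0,0,0,0],
])

```text
clock: 9.5
eef_pos: [497.5, 155.2, 145.4]
ee_rot: [-0.634, 0.309, -0.312, 0.637]
force: [-3.6, -1.0, 8.8]
grip_width: 0.4
```

Call:
play_rows([
  [0,0.08,0,0,0,0],
  [0,0.08,0,0,0,0],
  [0,0.08,0,0,0,0],
  [0,0.08,0,0,0,0],
  [0,0.08,0,0,0,0],
  [0,0.08,0,0,0,0],
  [0,0.08,0,0,0,0],
  [0,0.08,0,0,0,0],
])

```text
clock: 10.5
eef_pos: [497.5, 155.2, 145.4]
ee_rot: [-0.634, 0.309, -0.312, 0.637]
force: [-2.0, -0.8, 8.1]
grip_width: 0.7
```

Call:
play_rows([
  [0,0.08,0,0,0,0],
  [0,0.08,0,0,0,0],
  [0,0.08,0,0,0,0],
  [0,0.08,0,0,0,0],
  [0,0.08,0,0,0,0],
  [0,0.08,0,0,0,0],
  [0,0.08,0,0,0,0],
  [0,0.08,0,0,0,0],
])

```text
clock: 11.5
eef_pos: [497.5, 155.2, 145.4]
ee_rot: [-0.634, 0.309, -0.312, 0.637]
force: [-2.4, 0.5, 8.6]
grip_width: 0.6
```

Call:
play_rows([
  [0,0.08,0,0,0,0],
  [0,0.08,0,0,0,0],
  [0,0.08,0,0,0,0],
  [0,0.08,0,0,0,0],
])

```text
clock: 12.0
eef_pos: [497.5, 155.2, 145.4]
ee_rot: [-0.634, 0.309, -0.312, 0.637]
force: [-2.7, -1.5, 8.6]
grip_width: 0.3
```

Held 2.5 s at the stop with z steady at 145.4. Now fully down.

Call:
play_rows([
  [0,0.3,0,0,0,0],
  [0,0.5,0,0,0,0],
  [0,0.7,0,0,0,0],
  [0,0.9,0,0,0,0],
  [0,1.05,0,0,0,0],
  [0,1.05,0,0,0,0],
])

```text
clock: 12.75
eef_pos: [497.7, 155.2, 137.3]
ee_rot: [-0.634, 0.309, -0.312, 0.637]
force: [-5.4, -2.3, 17.2]
grip_width: 0.5
```

Call:
play_rows([
  [0,0.3,0,0,0,0],
  [0,0.45,0,0,0,0],
  [0,0.45,0,0,0,0],
])

```text
clock: 13.12
eef_pos: [497.9, 155.3, 137.1]
ee_rot: [-0.634, 0.309, -0.312, 0.637]
force: [-12.0, -3.7, 29.0]
grip_width: 0.2
```

Call:
play_rows([
  [0,-0.5,0,0,0,0],
  [0,-1.2,0,0,0,0],
  [0,-2,0,0,0,0],
  [0,-4,0,0,0,0],
  [0,-8,0,0,0,0],
  [0,-12,0,0,0,0],
  [0,-12,0,0,0,0],
  [0,-12,0,0,0,0],
])

```text
clock: 14.12
eef_pos: [496.6, 154.8, 255.9]
ee_rot: [-0.634, 0.31, -0.311, 0.637]
force: [-0.2, 0.2, 0.7]
grip_width: 1.0
```

Call:
play_rows([
  [-6,0,0,0,0,0],
  [-12,0,0,0,0,0],
  [-18,0,0,0,0,0],
  [-18,0,0,0,0,0],
  [-18,0,0,0,0,0],
  [-18,0,0,0,0,0],
])

```text
clock: 14.88
eef_pos: [386.5, 295.6, 255.0]
ee_rot: [-0.634, 0.31, -0.312, 0.636]
force: [-0.8, 0.0, -1.0]
grip_width: 0.5
```

```bash
python3 go.py
python3 - <<'E'
from h import *
t=camera("top");s=camera("side")
a=cv2.resize(t["image"][140:300,230:410],None,fx=2.2,fy=2.2,interpolation=2);b=cv2.resize(s["image"][190:350,200:380],None,fx=2.2,fy=2.2,interpolation=2)
cv2.imwrite("pics/g.png",np.hstack([a,b])[:,:,::-1])
E
```

```text
t 14.875 p [386.5 295.6 255. ] F [-0.8  0.  -1. ] g 0.5 zyaw 37.8
[[ 0.613  0.003  0.79 ]
 [-0.79   0.001  0.613]
 [ 0.001 -1.     0.003]]
```

View pics/g.png

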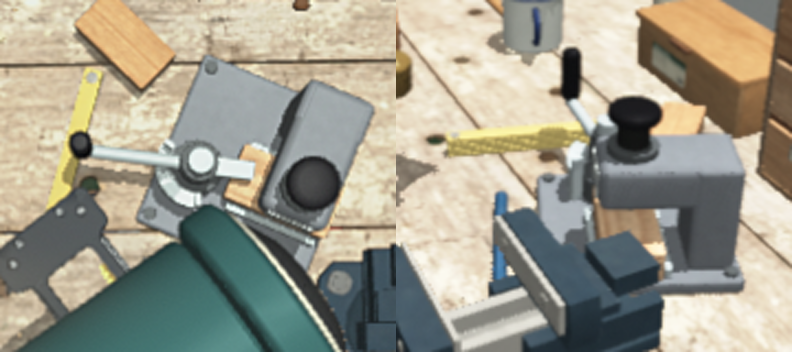

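The handle is locked with its knob at (80,146), the button is back up at (313,182), and the block, rule and spare block look where they were. The arm is clear.

```bash
python3 -c "
from workcell import arm; print(arm.sign_off())"
```

```text
the job is handed in; nothing more can be done
None
```

The job is done and handed in at about 15 s of the 61 s allowed; no verdict was reported.

- **Handle:** I swung it clockwise over the hump with the grip caged loosely between the fingers. Afterwards I measured it at about 1.27 rad, inside the notch (1.1 rad onward), and the last picture shows it still locked. The push reached about 10 N on the hump, more than the 2 N given.
- **Button:** I pressed it to the halfway stop and held it there for about 2.5 s at 8–9 N, with the height steady at 145.4 mm. I then pushed it fully down to 137.1 mm, where the force rose to 29 N against the bottom stop. In the last picture it is back up.
- **Bench:** In the last picture the work block, spare block and folding rule look where they were, judged by eye only. The robot was clear of everything at hand-in.

No check failed. The two camera estimates of the press's turn differed by about 2–3 degrees, and I used 24 degrees.

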